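Tip used stirring rods through the slot of the glass-waste box

TASK

Slide the waste box's shutter fully open and leave it open. Pick up the green tray by its handle, turn it so the three violet glass rods line up with the slot, and tip them through the slot into the box without the gripper or arm touching the rods; then stand the empty tray upright back on the blue mat. Leave the other things on the bench where they are.

Things in the scene. Friction and masses are not known exactly. Their poses are not given: they have to be found in the camera images.
- bin: fixed glass-waste box: clear walls, orange lid, 228 (x) x 170 (y) x 110 mm tall (lid top), hollow. Origin: centre of the underside. Slot in the lid: 150 mm along x (-75 to 75), 28 mm wide (y -35 to -7). Shutter opens towards +y; rods are tipped in from the -y side. 6 mm high shutter guides stand on the lid at x = +-84 mm
- slot (a point): centre of the slot, on the lid's top face (axes as the waste box)
- shutter (a joint): travel of the black shutter plate that covers the slot, m: 0 closed, 0.042 fully open (stop); slides along the box's +y, held by about 1.5 N of friction, stays where it is left
- shutter_rib (a point): top centre of the shutter's white upright grip rib, which moves with the shutter: 150 mm long (box x), 8 mm thick (box y), 34 mm tall above the 4 mm shutter plate. When open it stands at the slot's far edge and acts as a backstop
- mat: fixed rigid blue bench mat 260 (x) x 240 (y) x 4 mm; origin: centre of its underside
- tray: loose green tray, 160 g, 100 (x) x 138 (y) mm, origin: centre of its underside. Rods lie along its y on a flat floor (top z = 4 mm, x -40 to 22); then a 20 degree ramp rises to the open pouring lip at +x. End walls (y +-67) and back wall (x -48) 25 mm high, 4 thick. Tipped +x side down, rods roll out from about 22 degrees, all out by 40. Upright handle plate at the back
- tray_handle (a point): grip point on the tray's handle plate, 70 mm above the tray's underside at tray x = -45 mm (axes as the tray). The plate is 10 mm thick (tray x), 50 mm wide (tray y), top 20 mm above this point
- tray_lip (a point): centre of the pouring lip's top edge, at tray x = 50 mm, z = 14 mm (axes as the tray); the lip is 130 mm long
- rod0: violet glass stirring rod, 10 mm in diameter, 120 mm long, 22 g, lying in the tray; origin at its middle, its y axis along the rod
- rod1: violet glass stirring rod, 10 mm in diameter, 120 mm long, 22 g, lying in the tray; origin at its middle, its y axis along the rod
- rod2: violet glass stirring rod, 10 mm in diameter, 120 mm long, 22 g, lying in the tray; origin at its middle, its y axis along the rod
- vial: small capped vial, 22 mm across, 45 mm tall, red cap; stands on the mat near its far left corner; a bystander, origin: centre of its underside
- reagent: white reagent bottle, 44 mm across, 85 mm tall, blue cap; stands near the robot between mat and waste box; a bystander, origin: centre of its underside
- tipbox: green pipette-tip box 120 x 80 x 57 mm, at the far side of the bench (changes places with the red one); a bystander, origin: centre of its underside
- tipbox2: red pipette-tip box 120 x 80 x 57 mm, at the far side of the bench; a bystander, origin: centre of its underside
- beaker: glass beaker 80 mm across, 90 mm tall, right of the mat; a bystander, origin: centre of its underside
- spray: pink spray bottle 84 mm across, 212 mm tall, left of the waste box; a bystander, origin: centre of its underside
- pipette: white hand pipette about 250 mm long lying on the bench right of the mat; a bystander, origin: centre of its underside
Mind the look-alikes: they are no part of the job. Leave any yellow look-alike of the tray alone.

How it is judged:
On the way, in this order (a step that is already met when the one before it is completed fails the run):
1. the shutter is slid open (value of joint shutter above 0.035 m), for 0.2 s.
2. all three rods lie inside the waste box (x of rod0 in the frame of bin between -0.108 and 0.108 m and y of rod0 in the frame of bin between -0.083 and 0.083 m and z of rod0 in the frame of bin between 0 and 0.085 m and x of rod1 in the frame of bin between -0.108 and 0.108 m and y of rod1 in the frame of bin between -0.083 and 0.083 m and z of rod1 in the frame of bin between 0 and 0.085 m and x of rod2 in the frame of bin between -0.108 and 0.108 m and y of rod2 in the frame of bin between -0.083 and 0.083 m and z of rod2 in the frame of bin between 0 and 0.085 m), for 0.2 s.
At the end, for the whole second after the job is handed in: All three rods lie at rest inside the waste box, under its lid; the shutter is at least 35 mm open; the tray stands upright (within 0.08 rad), at rest and released on the blue mat, its centre within 85 mm (mat x) and 75 mm (mat y) of the mat's centre (all of step 2 and value of joint shutter above 0.035 m and angle between tray's own z axis and vertical below 0.08 rad and x of tray in the frame of mat between -0.085 and 0.085 m and y of tray in the frame of mat between -0.075 and 0.075 m and z of tray in the frame of mat below 0.008 m and linear speed of tray below 0.02 m/s and linear speed of each of rod0, rod1, rod2 below 0.05 m/s); the robot touches nothing.
It fails at once if the gripper or arm touches a rod (contact force between any of the fingers, the arm and rod0 above 0.3 N or contact force between any of the fingers, the arm and rod1 above 0.3 N or contact force between any of the fingers, the arm and rod2 above 0.3 N).
It fails at once if a bystander is moved more than 30 mm (distance of any of vial, reagent, tipbox, tipbox2, beaker, spray, pipette from where it was at the start of the episode above 0.03 m).
It also fails if it takes over 64 s, if anything falls off the work surface, if the arm or the gripper's body presses on something with over 40 N, if the wrist force passes 120 N, or if a joint passes its speed limit or range.

ROBOT

A 6-joint arm with a two-finger parallel gripper is mounted at the origin on the work surface. World frame = base frame: x ahead of the robot, y to its left, z up, the work surface at z = 0. Lengths are in m, angles in rad, forces in N, time in s.
With the tool pointing down it reaches from about 0.4 to 0.925 m from the base axis. Payload 3.4 kg.
Tool frame: the origin (TCP) lies on the centre line of the jaws, within the pads' length; the fingertips stand 25 mm ahead of it and the grasp point (between the pads) lies 6 mm ahead of it; z points along the fingers, y is the line along which they close (so a half turn about z gives the same grasp; the last joint's range is limited). The gripper opens to 85 mm and grips with 20 to 120 N. Pads are 22 mm wide; open, the fingers measure 114 mm over their backs; the gripper's body (76 mm by 85 mm) begins 54 mm behind the grasp point. The pads swing forward as they close: fully open they stand 13 mm farther back than shut.
Start: joints at [-1.363, 0.307, 1.506, -0, 1.328, -0.073], TCP at [0.16, -0.552, 0.256] pointing down, gripper open.
Joint ranges: [-3.12, 3.12], [-1.05, 2.28], [0.14, 2.33], [-1.42, 4.57], [0.1, 2.73], [-2.68, 2.68]. Speed limits (rad/s): [2.57, 2.57, 3.14, 3.14, 3.14, 3.14].

INTERFACE

Orientations are given as a 3x3 rotation matrix whose columns are the frame's x, y, z axes.
In Python, from workcell import manip gives the robot as it stands.
- The arm moves only by the tool arm_command, never from a script. Its argument "rows" is one flat list of numbers, 7 for each row, row after row: the turn, a rotation vector about the tool's x, y, z in rad, then the shift along the tool's x, y, z in cm, then the opening in per cent of the stroke, from 0 (shut) to 100 (fully open). In form: [wx, wy, wz, tx, ty, tz, fingers, wx, wy, wz, tx, ty, tz, fingers, ...]. A call has exactly 10 rows; each row shifts and turns the commanded pose from where the row before left it, along the tool's axes as they then stand; what a row does not reach is not made up. A row lasts 1/12 s, in which the tool goes at most 41.7 mm and 7.16 degrees, less where a joint would pass 70% of its speed; a pose out of reach is approached as far as the arm can. A call with a gripper value outside its range is refused whole. The fingers move at their own pace and stop on an object; the grip force is fixed at half the most. Time passes only in rows, so rows that do not move let the fingers close, or fill a call up. It gives the time, the measured TCP pose, the force, the opening and the grip force at its end, in the units of the state.
- manip.read_state(): the state, without advancing time (a new reading comes with each control period).
- manip.read_camera(name): name is "side" or "top"; returns a dict with "frame" (420x560x3 uint8, red, green, blue), "mtx" (3x3 intrinsics, pixels), "rvec" (rotation vector, rad) and "tvec" (3), from world to camera coordinates, as OpenCV has them. Camera axes: x right, y down, z forward; pixel columns grow to the right and rows downward; lengths in m; the calibration is good to about 2 mm. A picture is of the moment at which its call begins. There is no depth.
- manip.finish_job(): hands the job in; it is judged then, once.
The state is a dict: "t": time; "joint_positions": joint angles; "joint_velocities": joint speeds; "effort": joint torques, N m; "ee_pos": TCP position; "eef_rot": TCP orientation; "wrist_force": force on the tool from outside, world axes, zero at the start; "moment": the same for the moment, N m; "finger_gap": opening from 0.0 (shut) to 1.0 (fully open); "grip_force": force on a finger pad.
Only numpy, scipy, OpenCV 4.12 (cv2) and the standard library are available. Lean on these libraries where they do the work, as an engineer would, in place of code of your own. Each camera call takes 0.05 s, during which the arm holds its last target. There are 200 camera calls.

## Working session

There is one attempt and no reset: what is moved stays moved. The work goes in short steps, Python scripts to look and compute and a tool call to move; the robot and the scene stay as the last step left them, time stands still between calls to the robot, and variables do not carry over. Pictures are saved under pics/ and viewed, at most 10 in all, crops included, and the job is handed in when it is done.

Besides the shell and the picture viewer there is one more tool, called after "Emit:" as name(argument=value, ...), one argument or row to a line, values as JSON. arm_command: Moves the arm, as the interface text tells. Its arguments: {"type":"object","properties":{"rows":{"type":"array"}},"required":["rows"]}

```bash
mkdir -p pics; cat > h.py <<'E'
import numpy as np, cv2
from workcell import manip
def cam(n):
    c=manip.read_camera(n); return c
def save(n,f,crop=None,s=1):
    im=cam(n)['frame'][:,:,::-1]
    if crop: a,b,c,d=crop; im=im[b:d,a:c]
    cv2.imwrite('pics/'+f,cv2.resize(im,None,fx=s,fy=s,interpolation=cv2.INTER_CUBIC))
def ray(c,uv,z):
    R=cv2.Rodrigues(np.array(c['rvec'],float))[0]; t=np.array(c['tvec'],float).reshape(3)
    d=R.T@np.linalg.inv(c['mtx'])@np.array([uv[0],uv[1],1.]); o=-R.T@t
    return o+d*(z-o[2])/d[2]
def proj(c,P):
    return cv2.projectPoints(np.array(P,float).reshape(-1,3),np.array(c['rvec'],float),np.array(c['tvec'],float),np.array(c['mtx'],float),None)[0].reshape(-1,2)
E
python3 - <<'E'
from h import *
a=[cv2.resize(cam(n)['frame'][:,:,::-1],None,fx=1.42,fy=1.42,interpolation=cv2.INTER_CUBIC) for n in('top','side')]
cv2.imwrite('pics/t0.png',a[0]);cv2.imwrite('pics/s0.png',a[1])
for n in('top','side'):
    c=cam(n);R=cv2.Rodrigues(np.array(c['rvec'],float))[0];print(n,-R.T@np.ravel(c['tvec']),R[2])
s=manip.read_state();print(s['t'],s['eef_rot'])
E
```

```text
top [0.29984406 0.02037995 1.37705525] [ 0.15412276 -0.0018269  -0.98805002]
side [ 0.36478835 -0.87164103  1.08915315] [ 0.11107589  0.67119235 -0.73291403]
0.2 [[ 9.60561483e-01  2.78067573e-01 -2.50839449e-04]
 [ 2.78067665e-01 -9.60560668e-01  1.25592940e-03]
 [ 1.08286732e-04 -1.27614775e-03 -9.99999180e-01]]
```

View pics/t0.png

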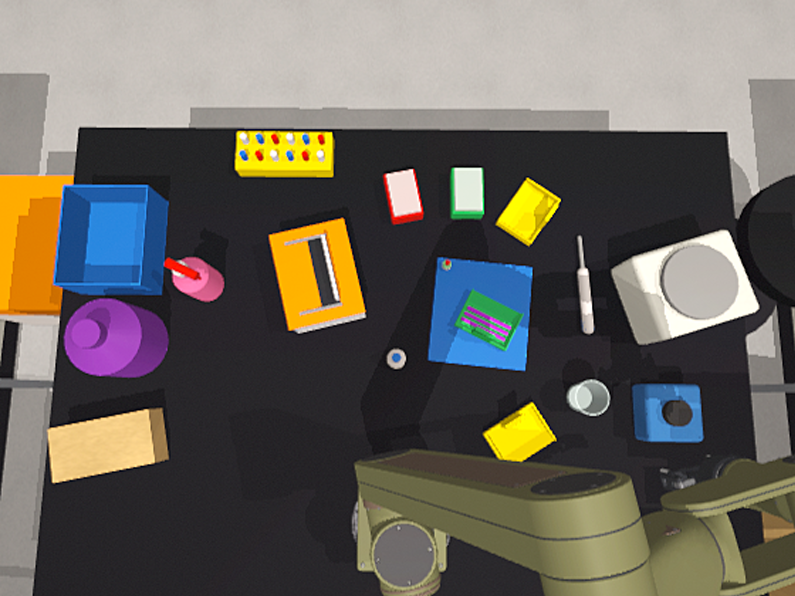

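View pics/s0.png

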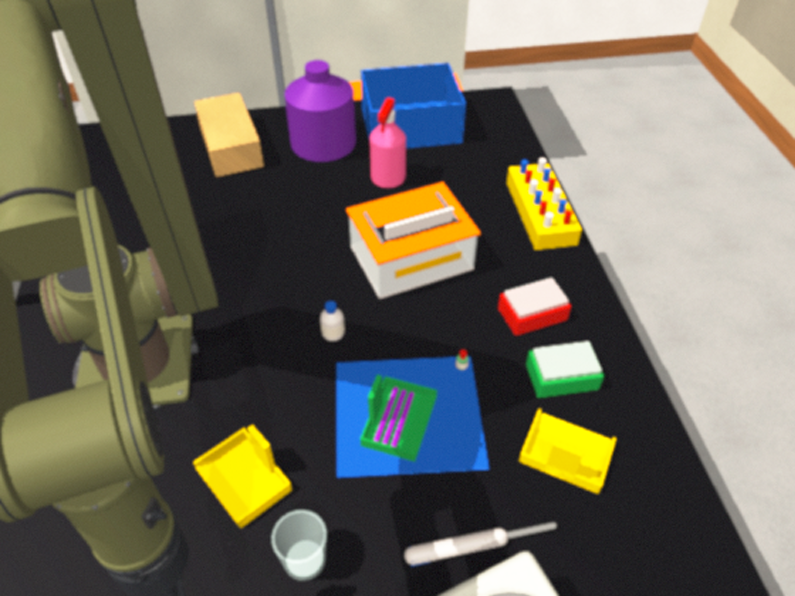

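Top view: the bin is at (318,275), its white rib at (333,270) on the robot's right. The green tray with violet rods is on the mat at (490,320). The yellow trays at (528,210) and (520,432) are the look-alikes, and the green one matches. Next, an enlarged mosaic of tray and bin from both cameras.

```bash
python3 - <<'E'
from h import *
T=cam('top')['frame'][:,:,::-1];S=cam('side')['frame'][:,:,::-1]
def cr(im,x,y,w,h,s):return cv2.resize(im[y:y+h,x:x+w],None,fx=s,fy=s,interpolation=cv2.INTER_CUBIC)
# each 400x300: scale 4 -> 100x75
m=np.vstack([np.hstack([cr(T,180,150,100,90,3.99999)[:300,:400],cr(T,295,175,100,75,4)]),np.hstack([cr(S,240,125,100,75,4),cr(S,245,255,100,75,4)])]) if 0 else None
a=cr(T,180,152,100,86,4);b=cr(T,295,176,100,86,4)
c=cr(S,240,125,100,64,4) ;d=cr(S,232,250,100,64,4)
m=np.vstack([np.hstack([a,b]),np.hstack([c,d])]);print(m.shape)
cv2.imwrite('pics/m1.png',m)
E
```

```text
(600, 800, 3)
```

View pics/m1.png

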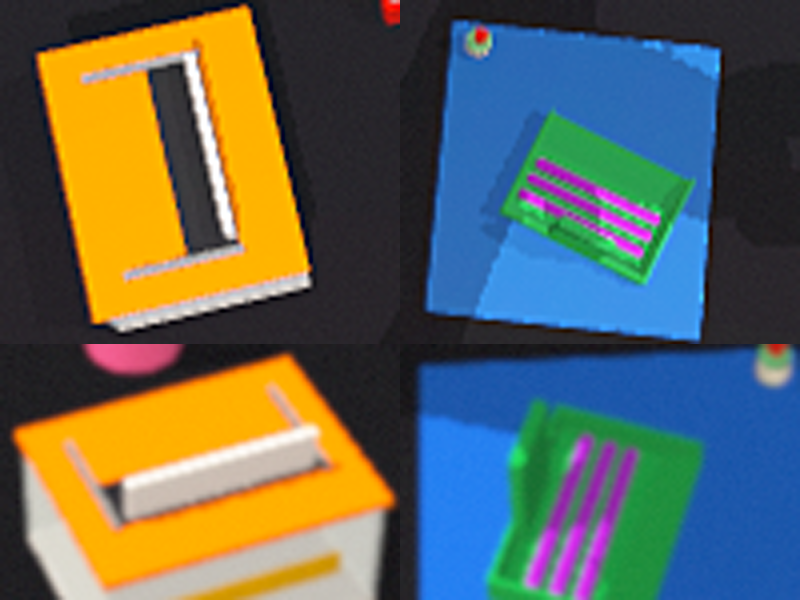

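```bash
python3 - <<'E'
from h import *
T=cam('top');S=cam('side')
def pts(c,o,l,z):
    return np.array([ray(c,((u+.5)/4-.5+o[0],(v+.5)/4-.5+o[1]),z)[:2] for u,v in l])
def fit(loc,w):
    loc=np.array(loc,float);lm=loc.mean(0);wm=w.mean(0);H=(loc-lm).T@(w-wm)
    a=np.arctan2(H[0,1]-H[1,0],H[0,0]+H[1,1]);R=np.array([[np.cos(a),-np.sin(a)],[np.sin(a),np.cos(a)]])
    t=wm-R@lm;return t,np.degrees(a),np.linalg.norm(loc@R.T+t-w,axis=1)
b=pts(T,(180,152),[(37,52),(247,6),(309,278),(94,323)],.110)
print('bin',fit([(.114,.085),(.114,-.085),(-.114,-.085),(-.114,.085)],b))
b=pts(S,(240,125),[(290,354-344),(395,502-344),(107,586-344),(14,435-344)],.110)
print('binS',fit([(.114,.085),(.114,-.085),(-.114,-.085),(-.114,.085)],b))
m=pts(T,(295,176),[(53,21),(320,46),(300,340),(27,311)],.004)
print('mat',fit([(.13,.12),(.13,-.12),(-.13,-.12),(-.13,.12)],m))
t=np.vstack([pts(T,(295,176),[(153,112),(293,180)],.022),pts(T,(295,176),[(103,213),(243,283)],.029)])
print('tray',fit([(.05,.069),(.05,-.069),(-.05,.069),(-.05,-.069)],t))
print('handle side',pts(S,(232,250),[(140,400-344),(113,452-344)],.094))
print('rib top ends S',pts(S,(240,125),[(318,430-344),(124,485-344)],.148))
E
```

```text
bin (array([0.57173261, 0.20136831]), np.float64(13.301072906816492), array([0.00528666, 0.00408587, 0.00581085, 0.00296387]))
binS (array([0.5755587 , 0.20043728]), np.float64(14.30221168353855), array([0.00805019, 0.00681131, 0.0031705 , 0.00364024]))
mat (array([ 0.49782   , -0.19316788]), np.float64(-5.457750485566334), array([0.00088684, 0.00109769, 0.00162317, 0.0013697 ]))
tray (array([ 0.4781666, -0.2093393]), np.float64(-26.651841565487945), array([0.00233241, 0.00180808, 0.00217195, 0.00301355]))
handle side [[ 0.4513582  -0.16658583]
 [ 0.42981209 -0.20186996]]
rib top ends S [[0.65707266 0.18368853]
 [0.50883766 0.14722919]]
```

Measured: bin (0.573,0.201) yaw 13.8°, mat (0.498,-0.193), and tray (0.478,-0.209) yaw about -28°. The handle is near (0.440,-0.186). Sizes and heights agree to a few mm. First I move to the shutter with the fingers shut.

Emit:
arm_command(
  rows=[0, 0, 0, 3, -2.67, 0, 0, 0, 0, 0, 3, -2.67, 0, 0, 0, 0, 0, 3, -2.67, 0, 0, 0, 0, 0, 3, -2.67, 0, 0, 0, 0, 0, 3, -2.67, 0, 0, 0, 0, 0, 3, -2.67, 0, 0, 0, 0, 0, 3, -2.67, 0, 0, 0, 0, 0, 3, -2.67, 0, 0, 0, 0, 0, 3, -2.67, 0, 0, 0, 0, 0, 3, -2.67, 0, 0],
)

```text
t: 1.23
ee_pos: [0.3744, -0.2107, 0.2567]
eef_rot: [[0.961, 0.278, 0.001], [0.278, -0.961, -0.001], [0.001, 0.001, -1.0]]
wrist_force: [0.7, -0.3, -0.1]
finger_gap: 0.006
grip_force: 0.0
```

Emit:
arm_command(
  rows=[0, 0, 0, 3, -2.67, 0, 0, 0, 0, 0, 3, -2.67, 0, 0, 0, 0, 0, 3, -2.67, 0, 0, 0, 0, 0, 3, -2.67, 0, 0, 0, 0, 0, 3, -2.67, 0, 0, 0, 0, 0, 3, -2.67, 0, 0, 0, 0, 0, 3, -2.67, 0, 0, 0, 0, 0, 3, -2.67, 0, 0, 0, 0, 0, 3, -2.67, 0, 0, 0, 0, 0.041, 3, -2.67, 0, 0],
)

```text
t: 2.07
ee_pos: [0.5884, 0.1295, 0.2564]
eef_rot: [[0.971, 0.239, 0.0], [0.239, -0.971, -0.0], [0.0, 0.0, -1.0]]
wrist_force: [0.4, -0.8, 0.9]
finger_gap: -0.003
grip_force: 0.0
```

```bash
cat >> h.py <<'E'
from scipy.spatial.transform import Rotation as Ro
BIN=np.array([.573,.201,0]);BY=np.radians(13.8)
def go(p,Rt):
    s=manip.read_state();R=np.array(s['eef_rot']);P=np.array(s['ee_pos'])
    print('t',s['t'],'pos',P.round(4),'F',np.round(s['wrist_force'],1),'gap',s['finger_gap'],'grip',s['grip_force'],'q',np.round(s['joint_positions'],2))
    print(' shift cm now-axes',(R.T@(p-P)*100).round(2),'after-turn axes',(Rt.T@(p-P)*100).round(2),'turn',Ro.from_matrix(R.T@Rt).as_rotvec().round(3))
    b=Ro.from_euler('z',-BY).apply(P-BIN);print(' in bin',b.round(4))
def down(yaw): 
    return (Ro.from_euler('z',yaw)*Ro.from_euler('x',np.pi)).as_matrix()
def binp(x,y,z): return BIN+Ro.from_euler('z',BY).apply([x,y,z])
E
python3 - <<'E'
from h import *
go(binp(0,-.075,.147),down(BY))
E
```

```text
t 2.0667 pos [0.5884 0.1295 0.2564] F [ 0.4 -0.8  0.9] gap -0.0032528210282335938 grip 0.0 q [ 0.15  0.34  1.45 -0.    1.35  1.48]
 shift cm now-axes [ 0.21  0.19 10.94] after-turn axes [ 0.21  0.19 10.94] turn [ 0. -0.  0.]
 in bin [-0.0021 -0.0731  0.2564]
```

Emit:
arm_command(
  rows=[0, 0, 0, 0.2, 0.4, 2, 0, 0, 0, 0, 0, 0, 3, 0, 0, 0, 0, 0, 0, 3, 0, 0, 0, 0, 0, 0, 1.5, 0, 0, 0, 0, 0, 0, 1.4, 0, 0, 0, 0, 0, -0.3, 0, 0, 0, 0, 0, 0, -0.3, 0, 0, 0, 0, 0, 0, -0.3, 0, 0, 0, 0, 0, 0, -0.3, 0, 0, 0, 0, 0, 0, 0, 0, 0],
)

```text
t: 2.9
ee_pos: [0.5884, 0.1366, 0.1488]
eef_rot: [[0.971, 0.239, 0.003], [0.239, -0.971, 0.001], [0.003, -0.0, -1.0]]
wrist_force: [-0.5, -0.7, -0.1]
finger_gap: -0.0
grip_force: 0.0
```

Emit:
arm_command(
  rows=[0, 0, 0, 0, -0.3, 0, 0, 0, 0, 0, 0, -0.3, 0, 0, 0, 0, 0, 0, -0.3, 0, 0, 0, 0, 0, 0, -0.3, 0, 0, 0, 0, 0, 0, -0.3, 0, 0, 0, 0, 0, 0, -0.3, 0, 0, 0, 0, 0, 0, -0.3, 0, 0, 0, 0, 0, 0, -0.3, 0, 0, 0, 0, 0, 0, -0.3, 0, 0, 0, 0, 0, 0, -0.3, 0, 0],
)

```text
t: 3.73
ee_pos: [0.5806, 0.165, 0.1474]
eef_rot: [[0.971, 0.238, 0.0], [0.238, -0.971, -0.0], [0.0, 0.0, -1.0]]
wrist_force: [0.2, -0.9, 0.9]
finger_gap: -0.002
grip_force: 0.8
```

```bash
python3 - <<'E'
from h import *
go(binp(0,-.018,.147),down(BY))
T=cam('top')['frame'][:,:,::-1];S=cam('side')['frame'][:,:,::-1]
def cr(im,x,y,w,h,s):return cv2.resize(im[y:y+h,x:x+w],None,fx=s,fy=s,interpolation=cv2.INTER_CUBIC)
cv2.imwrite('pics/m2.png',np.hstack([cr(T,180,145,100,100,4),cr(S,240,100,100,100,4)]))
E
```

```text
t 3.7333 pos [0.5806 0.165  0.1474] F [ 0.2 -0.9  0.9] gap -0.002168008513604735 grip 0.797777809202671 q [ 0.21  0.44  1.59 -0.    1.11  1.54]
 shift cm now-axes [ 0.12 -1.87  0.04] after-turn axes [ 0.12 -1.87  0.04] turn [ 0. -0. -0.]
 in bin [-0.0012 -0.0367  0.1474]
```

View pics/m2.png

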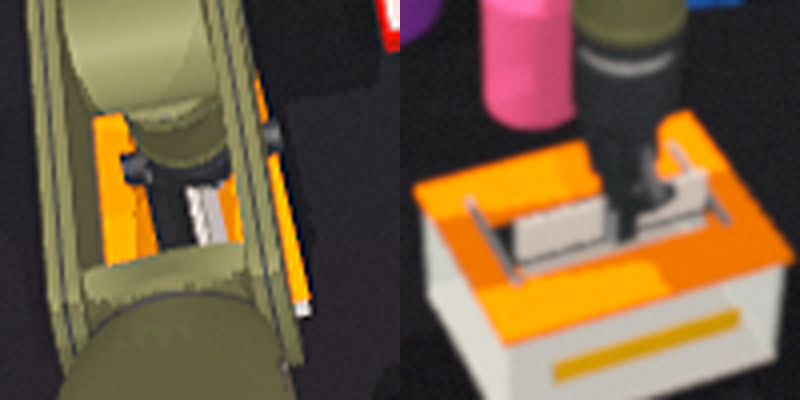

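The rib is being pushed: the right panel shows the fingers at (625,215) against it and the slot opening in front. I keep pushing to the stop.

Emit:
arm_command(
  rows=[0, 0, 0, 0, -0.3, 0, 0, 0, 0, 0, 0, -0.3, 0, 0, 0, 0, 0, 0, -0.3, 0, 0, 0, 0, 0, 0, -0.3, 0, 0, 0, 0, 0, 0, -0.2, 0, 0, 0, 0, 0, 0, -0.1, 0, 0, 0, 0, 0, 0, -0.1, 0, 0, 0, 0, 0, 0, -0.1, 0, 0, 0, 0, 0, 0, -0.1, 0, 0, 0, 0, 0, 0, 0, 0, 0],
)

```text
t: 4.67
ee_pos: [0.5762, 0.1825, 0.1472]
eef_rot: [[0.971, 0.238, -0.0], [0.238, -0.971, 0.0], [-0.0, -0.0, -1.0]]
wrist_force: [0.6, -0.9, 0.3]
finger_gap: -0.003
grip_force: 0.4
```

Emit:
arm_command(
  rows=[0, 0, 0, 0, -0.05, 0, 0, 0, 0, 0, 0, -0.05, 0, 0, 0, 0, 0, 0, -0.05, 0, 0, 0, 0, 0, 0, -0.05, 0, 0, 0, 0, 0, 0, -0.05, 0, 0, 0, 0, 0, 0, -0.05, 0, 0, 0, 0, 0, 0, -0.05, 0, 0, 0, 0, 0, 0, -0.05, 0, 0, 0, 0, 0, 0, 0, 0, 0, 0, 0, 0, 0, 0, 0, 0],
)

```text
t: 5.5
ee_pos: [0.5756, 0.185, 0.1473]
eef_rot: [[0.971, 0.239, 0.0], [0.239, -0.971, -0.002], [-0.0, 0.002, -1.0]]
wrist_force: [1.6, -5.2, -0.3]
finger_gap: -0.001
grip_force: 2.9
```

Emit:
arm_command(
  rows=[0, 0, 0, 0, -0.1, 0, 0, 0, 0, 0, 0, -0.1, 0, 0, 0, 0, 0, 0, 0, 0, 0, 0, 0, 0, 0, 0.3, 0, 0, 0, 0, 0, 0, 0.6, 0, 0, 0, 0, 0, 0, 0, -2, 0, 0, 0, 0, 0, 0, -3, 0, 0, 0, 0, 0, 0, -3, 0, 0, 0, 0, 0, 3, -3, 0, 0, 0, 0, 0, 3, -2, 100],
)

```text
t: 6.33
ee_pos: [0.5919, 0.1232, 0.28]
eef_rot: [[0.97, 0.242, 0.004], [0.242, -0.97, 0.002], [0.004, -0.001, -1.0]]
wrist_force: [1.4, 0.1, 0.7]
finger_gap: 0.126
grip_force: 0.0
```

```bash
python3 - <<'E'
from h import *
go(np.array([.440,-.187,.16]),down(np.radians(62)))
E
```

```text
t 6.3333 pos [0.5919 0.1232 0.28  ] F [1.4 0.1 0.7] gap 0.12557034936970196 grip 0.0 q [0.13 0.33 1.41 0.   1.4  1.46]
 shift cm now-axes [-22.3   26.44  11.87] after-turn axes [-34.52   1.16  12.  ] turn [ 0.    -0.005 -0.838]
 in bin [-2.0e-04 -8.0e-02  2.8e-01]
```

Emit:
arm_command(
  rows=[0, 0, 0, -2.23, 2.64, 1, 100, 0, 0, 0, -2.23, 2.64, 1, 100, 0, 0, 0, -2.23, 2.64, 1, 100, 0, 0, 0, -2.23, 2.64, 1, 100, 0, 0, 0, -2.23, 2.64, 1, 100, 0, 0, 0, -2.23, 2.64, 1, 100, 0, 0, 0, -2.23, 2.64, 1, 100, 0, 0, 0, -2.23, 2.64, 1, 100, 0, 0, 0, -2.23, 2.64, 1, 100, 0, 0, 0, -2.23, 2.64, 1, 100],
)

```text
t: 7.17
ee_pos: [0.437, -0.1887, 0.1767]
eef_rot: [[0.971, 0.239, 0.001], [0.239, -0.971, 0.001], [0.002, -0.0, -1.0]]
wrist_force: [0.4, -1.0, -0.6]
finger_gap: 0.999
grip_force: 0.0
```

Emit:
arm_command(
  rows=[0, 0, -0.12, 0, 0, 0, 100, 0, 0, -0.12, 0, 0, 0, 100, 0, 0, -0.12, 0, 0, 0, 100, 0, 0, -0.12, 0, 0, 0, 100, 0, 0, -0.12, 0, 0, 0, 100, 0, 0, -0.12, 0, 0, 0, 100, 0, 0, -0.12, 0, 0, 0, 100, 0, 0, 0, 0, 0, 0, 100, 0, 0, 0, 0, 0, 0, 100, 0, 0, 0, 0, 0, 0, 100],
)

```text
t: 8.0
ee_pos: [0.4377, -0.1877, 0.1769]
eef_rot: [[0.473, 0.881, 0.0], [0.881, -0.473, 0.0], [0.001, 0.0, -1.0]]
wrist_force: [-0.4, 0.2, 0.1]
finger_gap: 0.998
grip_force: 0.0
```

```bash
python3 - <<'E'
from h import *
go(np.array([.440,-.187,.08]),down(np.radians(62)))
T=cam('top')['frame'][:,:,::-1];S=cam('side')['frame'][:,:,::-1]
def cr(im,x,y,w,h,s):return cv2.resize(im[y:y+h,x:x+w],None,fx=s,fy=s,interpolation=cv2.INTER_CUBIC)
cv2.imwrite('pics/m3.png',np.vstack([cr(S,222,210,133,75,6)[:,:798],np.hstack([cr(T,300,180,100,37,4),cr(S,240,110,100,37,4)])[:,:798]]))
E
```

```text
t 8.0 pos [ 0.4377 -0.1877  0.1769] F [-0.4  0.2  0.1] gap 0.998192909167372 grip 0.0 q [-0.49  0.25  1.82  0.    1.07 -0.  ]
 shift cm now-axes [0.17 0.17 9.69] after-turn axes [0.17 0.17 9.69] turn [ 0.    -0.001 -0.004]
 in bin [-0.2241 -0.3452  0.1769]
```

View pics/m3.png

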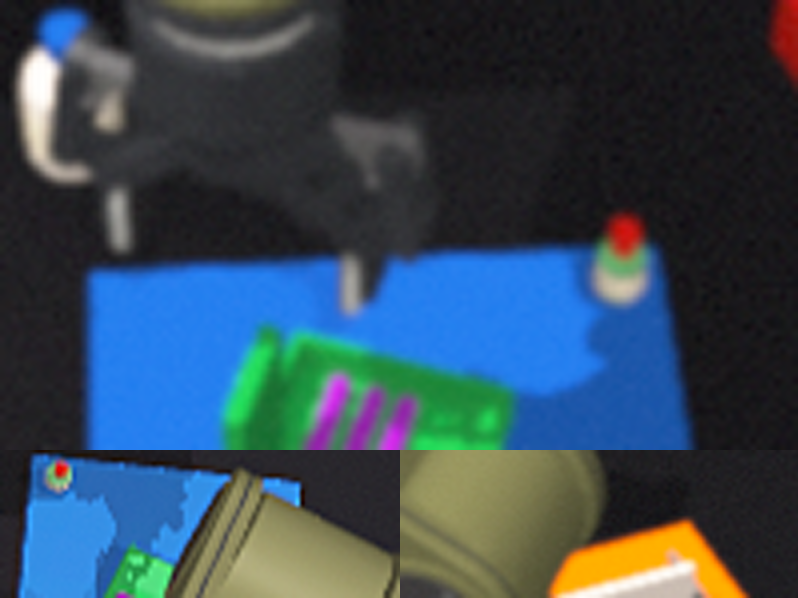

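The gripper straddles the handle (the handle's top is at (245,370) between the fingers at (118,220) and (352,285)). Next: descend and grip.

Emit:
arm_command(
  rows=[0, 0, 0, 0.1, 0.1, 2, 100, 0, 0, 0, 0, 0, 2, 100, 0, 0, 0, 0, 0, 2, 100, 0, 0, 0, 0, 0, 2, 100, 0, 0, 0, 0, 0, 1.5, 100, 0, 0, 0, 0, 0, 0, 100, 0, 0, 0, 0, 0, 0, 40, 0, 0, 0, 0, 0, 0, 25, 0, 0, 0, 0, 0, 0, 20, 0, 0, 0, 0, 0, 0, 20],
)

```text
t: 8.93
ee_pos: [0.4398, -0.1879, 0.0829]
eef_rot: [[0.471, 0.882, 0.002], [0.882, -0.471, -0.001], [0.0, 0.002, -1.0]]
wrist_force: [-0.1, -1.5, 0.0]
finger_gap: 0.453
grip_force: 0.0
```

Emit:
arm_command(
  rows=[0, 0, 0, 0, 0, 0, 15, 0, 0, 0, 0, 0, 0, 10, 0, 0, 0, 0, 0, 0, 5, 0, 0, 0, 0, 0, 0, 0, 0, 0, 0, 0, 0, 0, 0, 0, 0, 0, 0, 0, 0, 0, 0, 0, 0, 0, 0, 0, 0, 0, 0, 0, 0, 0, 0, 0, 0, 0, 0, 0, 0, -0.2, 0, 0, 0, 0, 0, 0, -0.4, 0],
)

```text
t: 9.77
ee_pos: [0.438, -0.187, 0.0873]
eef_rot: [[0.471, 0.882, -0.002], [0.882, -0.471, 0.001], [0.0, -0.002, -1.0]]
wrist_force: [0.4, 0.5, -2.3]
finger_gap: 0.11
grip_force: 58.8
```

```bash
python3 - <<'E'
from h import *
go(np.array([.440,-.187,.08]),down(np.radians(62)))
T=cam('top')['frame'][:,:,::-1];S=cam('side')['frame'][:,:,::-1]
def cr(im,x,y,w,h,s):return cv2.resize(im[y:y+h,x:x+w],None,fx=s,fy=s,interpolation=cv2.INTER_CUBIC)
cv2.imwrite('pics/m4.png',cr(S,222,230,133,100,6))
E
```

```text
t 9.7667 pos [ 0.438  -0.187   0.0873] F [ 0.4  0.5 -2.3] gap 0.10967947185294155 grip 58.77269089221954 q [-0.49  0.38  1.93  0.    0.84 -0.  ]
 shift cm now-axes [0.09 0.18 0.73] after-turn axes [0.09 0.18 0.73] turn [-0.002 -0.    -0.001]
 in bin [-0.2237 -0.3446  0.0873]
```

View pics/m4.png

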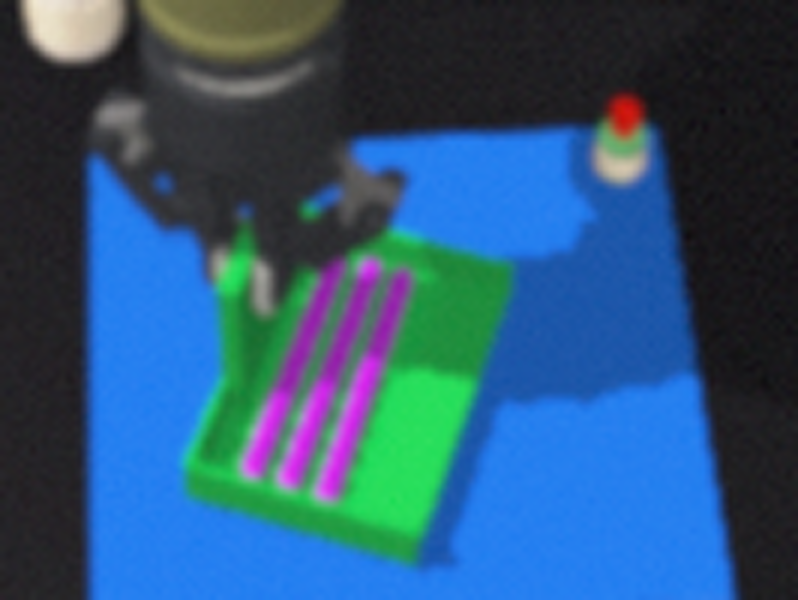

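Gripped: gap 9.3 mm, 59 N, tray lifted about 5 mm, rods at (300–370, 260–490) settled on the floor. I lift smoothly and then turn.

Emit:
arm_command(
  rows=[0, 0, 0, 0, 0, -0.8, 0, 0, 0, 0, 0, 0, -1.4, 0, 0, 0, 0, 0, 0, -2, 0, 0, 0, 0, 0, 0, -2.6, 0, 0, 0, 0, 0, 0, -3, 0, 0, 0, 0, 0, 0, -3, 0, 0, 0, 0, 0, 0, -3, 0, 0, 0, 0, 0, 0, -3, 0, 0, 0, 0, 0, 0, -2.4, 0, 0, 0, 0, 0, 0, -1.6, 0],
)

```text
t: 10.7
ee_pos: [0.4392, -0.1876, 0.319]
eef_rot: [[0.471, 0.882, 0.003], [0.882, -0.471, -0.002], [0.0, 0.004, -1.0]]
wrist_force: [0.4, 0.3, -2.7]
finger_gap: 0.113
grip_force: 58.8
```

Emit:
arm_command(
  rows=[0, 0, -0.03, 0, 0, -0.8, 0, 0, 0, -0.06, 0, 0, -0.4, 0, 0, 0, -0.09, 0, 0, 0, 0, 0, 0, -0.1, 0, 0, 0, 0, 0, 0, -0.1, 0, 0, 0, 0, 0, 0, -0.1, 0, 0, 0, 0, 0, 0, -0.1, 0, 0, 0, 0, 0, 0, -0.1, 0, 0, 0, 0, 0, 0, -0.1, 0, 0, 0, 0, 0, 0, -0.1, 0, 0, 0, 0],
)

```text
t: 11.53
ee_pos: [0.4382, -0.1872, 0.3278]
eef_rot: [[-0.385, 0.923, -0.001], [0.923, 0.385, 0.0], [0.001, -0.001, -1.0]]
wrist_force: [0.3, -0.0, -1.7]
finger_gap: 0.109
grip_force: 58.8
```

Emit:
arm_command(
  rows=[0, 0, -0.1, 0, 0, 0, 0, 0, 0, -0.1, 0, 0, 0, 0, 0, 0, -0.1, 0, 0, 0, 0, 0, 0, -0.1, 0, 0, 0, 0, 0, 0, -0.1, 0, 0, 0, 0, 0, 0, -0.1, 0, 0, 0, 0, 0, 0, -0.1, 0, 0, 0, 0, 0, 0, -0.1, 0, 0, 0, 0, 0, 0, -0.1, 0, 0, 0, 0, 0, 0, -0.1, 0, 0, 0, 0],
)

```text
t: 12.37
ee_pos: [0.4383, -0.1872, 0.3278]
eef_rot: [[-0.985, 0.175, -0.001], [0.175, 0.985, 0.0], [0.001, 0.0, -1.0]]
wrist_force: [0.2, 1.3, -2.2]
finger_gap: 0.106
grip_force: 58.8
```

```bash
python3 - <<'E'
from h import *
go(binp(0,-.20,.33),down(BY+np.pi))
E
```

```text
t 12.3667 pos [ 0.4383 -0.1872  0.3278] F [ 0.2  1.3 -2.2] gap 0.1063795304885202 grip 58.77344727516174 q [-0.49  0.12  1.58 -0.    1.45 -1.89]
 shift cm now-axes [-14.57  22.29  -0.23] after-turn axes [-22.34  14.49  -0.22] turn [ 0.    -0.001 -0.417]
 in bin [-0.2234 -0.3449  0.3278]
```

Emit:
arm_command(
  rows=[0, 0, -0.1, 0, 0, 0, 0, 0, 0, -0.1, 0, 0, 0, 0, 0, 0, -0.1, 0, 0, 0, 0, 0, 0, -0.08, 0, 0, 0, 0, 0, 0, -0.037, 0, 0, 0, 0, 0, 0, 0, -0.46, 0.3, 0, 0, 0, 0, 0, -0.93, 0.6, 0, 0, 0, 0, 0, -1.4, 0.91, 0, 0, 0, 0, 0, -1.86, 1.21, 0, 0, 0, 0, 0, -1.86, 1.21, 0, 0],
)

```text
t: 13.2
ee_pos: [0.4931, -0.1299, 0.3279]
eef_rot: [[-0.973, -0.232, 0.0], [-0.232, 0.973, 0.0], [-0.0, 0.0, -1.0]]
wrist_force: [0.3, -0.2, -2.3]
finger_gap: 0.109
grip_force: 58.8
```

Emit:
arm_command(
  rows=[0, 0, 0, -1.86, 1.21, 0, 0, 0, 0, 0, -1.86, 1.21, 0, 0, 0, 0, 0, -1.86, 1.21, 0, 0, 0, 0, 0, -1.86, 1.21, 0, 0, 0, 0, 0, -1.86, 1.21, 0, 0, 0, 0, 0, -1.86, 1.21, 0, 0, 0, 0, 0, -1.86, 1.21, 0, 0, 0, 0, 0, -1.4, 0.91, 0, 0, 0, 0, 0, -0.93, 0.6, 0, 0, 0, 0, 0, -0.46, 0.3, 0, 0],
)

```text
t: 14.03
ee_pos: [0.623, 0.0075, 0.3273]
eef_rot: [[-0.972, -0.235, -0.0], [-0.235, 0.972, 0.0], [0.0, 0.0, -1.0]]
wrist_force: [0.2, -0.6, -2.2]
finger_gap: 0.108
grip_force: 58.8
```

```bash
python3 - <<'E'
from h import *
go(binp(0,-.20,.33),down(BY+np.pi))
T=cam('top')['frame'][:,:,::-1];S=cam('side')['frame'][:,:,::-1]
def cr(im,x,y,w,h,s):return cv2.resize(im[y:y+h,x:x+w],None,fx=s,fy=s,interpolation=cv2.INTER_CUBIC)
cv2.imwrite('pics/m5.png',np.hstack([cr(T,180,110,133,190,3),cr(S,200,80,133,190,3)]))
E
```

```text
t 14.0333 pos [0.623  0.0075 0.3273] F [ 0.2 -0.6 -2.2] gap 0.10846530060288138 grip 58.80263686180115 q [-0.06  0.33  1.29  0.    1.52 -1.86]
 shift cm now-axes [ 0.24 -0.02 -0.27] after-turn axes [ 0.24 -0.02 -0.27] turn [ 0.    -0.    -0.003]
 in bin [ 0.0024 -0.1998  0.3273]
```

View pics/m5.png

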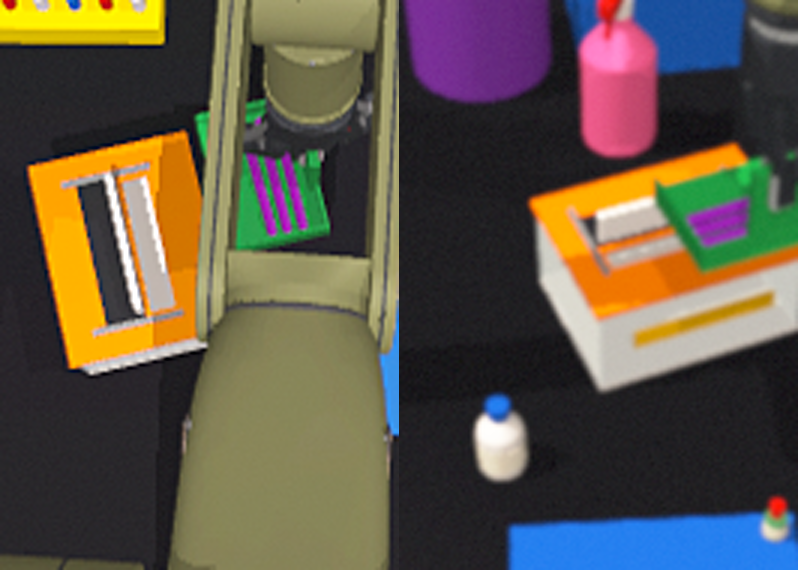

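```bash
python3 - <<'E'
from h import *
T=cam('top');S=cam('side')
def b(c,o,uv,z):
    p=ray(c,((uv[0]+.5)/3-.5+o[0],(uv[1]+.5)/3-.5+o[1]),z)
    return (Ro.from_euler('z',-BY).apply(p-BIN)*1000).round(1)
o=(180,110)
print('slot corners',[b(T,o,p,.110) for p in[(124,182),(147,176),(152,311),(175,305)]])
print('rib ends',[b(T,o,p,.148) for p in[(108,172),(140,315)]])
print('lid',[b(T,o,p,.110) for p in[(28,167),(185,132),(70,368)]])
print('lipfar,backnear,near edge pt',[b(T,o,p,z) for p,z in[((196,115),.265),((328,235),.273),((240,248),.268)]])
o=(200,80)
print('S lip far(left), near',[b(S,o,(p[0]-399,p[1]),z) for p,z in[((657,182),.262),((705,272),.268)]])
print('S rib ends top',[b(S,o,(p[0]-399,p[1]),.148) for p in[(598,215)]], 'slotend',[b(S,o,(p[0]-399,p[1]),.11) for p in[(606,268),(600,240)]])
E
```

```text
slot corners [array([ 72.6, -10.2, 110. ]), array([ 73.4, -36.3, 110. ]), array([-75.1,  -9.2, 110. ]), array([-74.5, -34.9, 110. ])]
rib ends [array([ 76. ,   1.1, 148. ]), array([-83.3,   0.9, 148. ])]
lid [array([113.9,  89.2, 110. ]), array([112.8, -88. , 110. ]), array([-115.2,   89.8,  110. ])]
lipfar,backnear,near edge pt [array([  75.6, -105. ,  265. ]), array([ -72.5, -201.2,  273. ]), array([ -64.2, -116.7,  268. ])]
S lip far(left), near [array([-57.2, -98.5, 262. ]), array([ -69. , -222.2,  268. ])]
S rib ends top [array([-73.6,   1.8, 148. ])] slotend [array([-79.7, -32.2, 110. ]), array([-70.1,   7. , 110. ])]
```

Slot corners and lip match the model within about 2 mm, and the slot is fully open. I bring the tray level over the slot, pre-tilt 10°, then lower.

Emit:
arm_command(
  rows=[0, 0, 0, 0, 0.33, 0.31, 0, 0, 0, 0, 0.05, 0.78, 0.72, 0, 0, 0, 0, 0.05, 1.11, 1.03, 0, 0, 0, 0, 0.05, 1.11, 1.03, 0, 0, 0, 0, 0.05, 1.11, 1.03, 0, 0, 0, 0, 0.05, 1.11, 1.03, 0, 0, 0, 0, 0.05, 1.11, 1.03, 0, 0, 0, 0, 0, 1.11, 1.03, 0, 0, 0, 0, 0, 0.78, 0.72, 0, 0, 0, 0, 0, 0.33, 0.31, 0],
)

```text
t: 15.07
ee_pos: [0.5971, 0.0931, 0.2436]
eef_rot: [[-0.972, -0.236, -0.003], [-0.236, 0.972, 0.0], [0.003, 0.001, -1.0]]
wrist_force: [0.2, -0.5, -2.8]
finger_gap: 0.114
grip_force: 58.8
```

Emit:
arm_command(
  rows=[0, 0, 0, 0, 0, 0, 0, 0.015, 0, 0, 0, 0, 0, 0, 0.02, 0, 0, 0, 0, 0, 0, 0.02, 0, 0, 0, 0, 0, 0, 0.02, 0, 0, 0, 0, 0, 0, 0.02, 0, 0, 0, 0, 0, 0, 0.02, 0, 0, 0, 0, 0, 0, 0.02, 0, 0, 0, 0, 0, 0, 0.02, 0, 0, 0, 0, 0, 0, 0.02, 0, 0, 0, 0, 0, 0],
)

```text
t: 15.9
ee_pos: [0.5983, 0.0916, 0.2454]
eef_rot: [[-0.972, -0.23, 0.041], [-0.234, 0.957, -0.171], [-0.0, -0.176, -0.984]]
wrist_force: [0.8, 0.4, -1.8]
finger_gap: 0.109
grip_force: 58.8
```

```bash
cat >> h.py <<'E'
def tilt(th): return down(BY+np.pi)@Ro.from_euler('x',th).as_matrix()
E
python3 - <<'E'
from h import *
th=np.radians(10)
go(binp(0,-.1113,.2085),tilt(th))
s=manip.read_state();R=np.array(s['eef_rot']);P=np.array(s['ee_pos'])
L=P+R@np.array([0,.095,.065]);print('lip in bin',Ro.from_euler('z',-BY).apply(L-BIN).round(4),'tilt',np.degrees(np.arccos(-R[2,2])).round(2))
E
```

```text
t 15.9 pos [0.5983 0.0916 0.2454] F [ 0.8  0.4 -1.8] gap 0.10926850378956231 grip 58.76392185688019 q [ 0.18  0.36  1.47 -0.18  1.31 -1.58]
 shift cm now-axes [-0.16  0.75  3.61] after-turn axes [-0.16  0.74  3.62] turn [-0.002 -0.001 -0.004]
 in bin [-0.0016 -0.1123  0.2454]
lip in bin [-0.0012 -0.0302  0.1647] tilt 10.13
```

Emit:
arm_command(
  rows=[0, 0, 0, 0, 0.04, 0.2, 0, 0, 0, 0, -0.1, 0.09, 0.45, 0, 0, 0, 0, 0, 0.12, 0.6, 0, 0, 0, 0, 0, 0.12, 0.6, 0, 0, 0, 0, 0, 0.12, 0.6, 0, 0, 0, 0, 0, 0.11, 0.6, 0, 0, 0, 0, 0, 0.08, 0.35, 0, 0, 0, 0, 0, 0.04, 0.2, 0, 0, 0, 0, 0, 0, 0, 0, 0, 0, 0, 0, 0, 0, 0],
)

```text
t: 16.73
ee_pos: [0.5992, 0.0924, 0.2086]
eef_rot: [[-0.972, -0.23, 0.041], [-0.234, 0.957, -0.169], [0.0, -0.174, -0.985]]
wrist_force: [-0.7, 0.3, -1.5]
finger_gap: 0.107
grip_force: 58.9
```

```bash
python3 - <<'E'
from h import *
s=manip.read_state();R=np.array(s['eef_rot']);P=np.array(s['ee_pos'])
L=P+R@np.array([0,.095,.065]);print('lip in bin',Ro.from_euler('z',-BY).apply(L-BIN).round(4),'tilt',np.degrees(np.arccos(-R[2,2])).round(2),s['wrist_force'])
T=cam('top')['frame'][:,:,::-1];S=cam('side')['frame'][:,:,::-1]
def cr(im,x,y,w,h,s):return cv2.resize(im[y:y+h,x:x+w],None,fx=s,fy=s,interpolation=cv2.INTER_CUBIC)
cv2.imwrite('pics/m6.png',np.hstack([cr(T,180,130,100,110,4),cr(S,235,100,100,110,4)]))
E
```

```text
lip in bin [-1.000e-04 -2.950e-02  1.281e-01] tilt 10.03 [-0.72935687  0.27502473 -1.4570561 ]
```

View pics/m6.png

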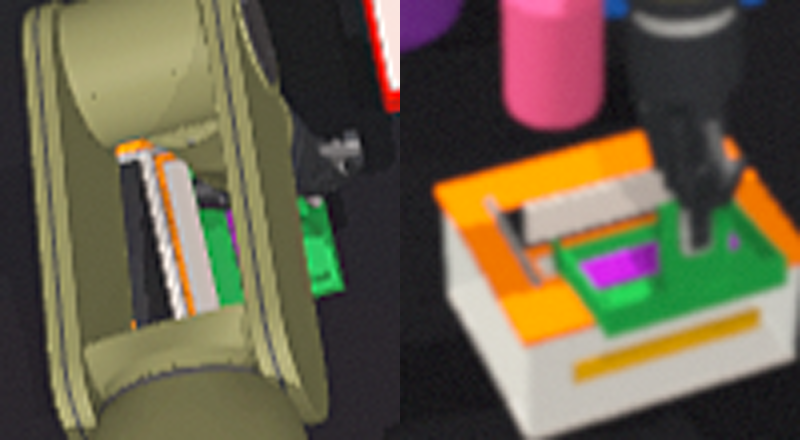

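```bash
python3 - <<'E'
from h import *
T=cam('top');S=cam('side')
def b(c,o,uv,z):
    p=ray(c,((uv[0]+.5)/4-.5+o[0],(uv[1]+.5)/4-.5+o[1]),z)
    return (Ro.from_euler('z',-BY).apply(p-BIN)*1000).round(1)
o=(180,130)
for p in[(197,210),(217,302)]: print('lip T',b(T,o,p,.128))
for p in[(165,160),(187,315)]: print('slot left edge T',b(T,o,p,.110))
for p in[(176,315)]: print('rib right top',b(T,o,p,.148))
print('lip near S',b(S,(235,100),(556-400,243),.128),b(S,(235,100),(556-400,243),.138))
for c,n in((T,'T'),(S,'S')):
  print(n,[( (proj(c,binp(x,-.0295,.128))[0]-np.array((180,130) if n=='T' else (235,100)))*4 ).round() for x in(-.065,0,.03)])
E
```

```text
lip T [ 22.8 -28.1 128. ]
lip T [-55.  -27.5 128. ]
slot left edge T [ 75.1 -10.3 110. ]
slot left edge T [-56.2  -0.2 110. ]
rib right top [-61.7   4.9 148. ]
lip near S [-59.8 -21.9 128. ] [-64. -32. 138.]
T [array([221., 312.]), array([203., 235.]), array([195., 200.])]
S [array([152., 250.]), array([234., 226.]), array([272., 216.])]
```

The lip is measured at bin y = -28 mm, inside the slot edge, and centred in x. Now I pour by rotating about the lip.

Emit:
arm_command(
  rows=[0.03, 0, 0, 0, 0.195, -0.285, 0, 0.03, 0, 0, 0, 0.195, -0.285, 0, 0.03, 0, 0, 0, 0.195, -0.285, 0, 0.03, 0, 0, 0, 0.195, -0.285, 0, 0.03, 0, 0, 0, 0.195, -0.285, 0, 0.03, 0, 0, 0, 0.195, -0.285, 0, 0.03, 0, 0, 0, 0.195, -0.285, 0, 0.03, 0, 0, 0, 0.195, -0.285, 0, 0.03, 0, 0, 0, 0.195, -0.285, 0, 0.03, 0, 0, 0, 0.195, -0.285, 0],
)

```text
t: 17.77
ee_pos: [0.5929, 0.1194, 0.2303]
eef_rot: [[-0.972, -0.207, 0.108], [-0.234, 0.864, -0.445], [-0.001, -0.458, -0.889]]
wrist_force: [-0.1, -0.5, -1.8]
finger_gap: 0.109
grip_force: 58.8
```

Emit:
arm_command(
  rows=[0.03, 0, 0, 0, 0.195, -0.285, 0, 0.03, 0, 0, 0, 0.195, -0.285, 0, 0.03, 0, 0, 0, 0.195, -0.285, 0, 0.03, 0, 0, 0, 0.195, -0.285, 0, 0.03, 0, 0, 0, 0.195, -0.285, 0, 0.03, 0, 0, 0, 0.195, -0.285, 0, 0.03, 0, 0, 0, 0.195, -0.285, 0, 0.03, 0, 0, 0, 0.195, -0.285, 0, 0.03, 0, 0, 0, 0.195, -0.285, 0, 0.03, 0, 0, 0, 0.195, -0.285, 0],
)

```text
t: 18.6
ee_pos: [0.5852, 0.1506, 0.242]
eef_rot: [[-0.972, -0.167, 0.164], [-0.234, 0.693, -0.682], [-0.0, -0.702, -0.713]]
wrist_force: [0.3, 0.9, -1.3]
finger_gap: 0.108
grip_force: 58.9
```

```bash
python3 - <<'E'
from h import *
s=manip.read_state();R=np.array(s['eef_rot']);P=np.array(s['ee_pos'])
L=P+R@np.array([0,.095,.065]);print('lip in bin',Ro.from_euler('z',-BY).apply(L-BIN).round(4),'tilt',np.degrees(np.arccos(-R[2,2])).round(2),s['wrist_force'],np.round(s['joint_positions'],2))
T=cam('top')['frame'][:,:,::-1];S=cam('side')['frame'][:,:,::-1]
def cr(im,x,y,w,h,s):return cv2.resize(im[y:y+h,x:x+w],None,fx=s,fy=s,interpolation=cv2.INTER_CUBIC)
cv2.imwrite('pics/m7.png',np.hstack([cr(T,180,130,100,110,4),cr(S,235,100,100,110,4)]))
E
```

```text
lip in bin [-1.00e-04 -2.97e-02  1.29e-01] tilt 44.56 [ 0.29178158  0.89557261 -1.25043035] [ 0.57  0.51  1.47 -0.73  1.49 -1.05]
```

View pics/m7.png

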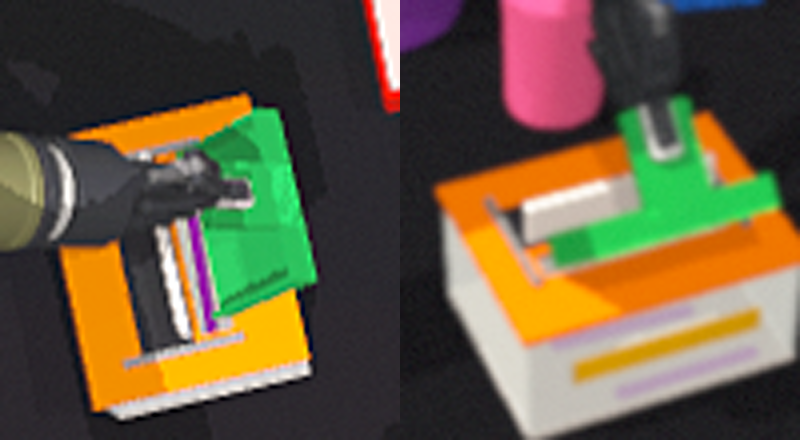

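The tray is empty. Through the clear wall, rods show at (620,325) and (690,370), and violet at top (203,280) is in or falling through the slot. I hold briefly and check violet pixels.

Emit:
arm_command(
  rows=[0, 0, 0, 0, 0, 0, 0, 0, 0, 0, 0, 0, 0, 0, 0, 0, 0, 0, 0, 0, 0, 0, 0, 0, 0, 0, 0, 0, 0, 0, 0, 0, 0, 0, 0, 0, 0, 0, 0, 0, 0, 0, 0, 0, 0, 0, 0, 0, 0, 0, 0, 0, 0, 0, 0, 0, 0, 0, 0, 0, 0, 0, 0, 0, 0, 0, 0, 0, 0, 0],
)

```text
t: 19.53
ee_pos: [0.5852, 0.1501, 0.2419]
eef_rot: [[-0.972, -0.167, 0.164], [-0.234, 0.695, -0.68], [0.0, -0.7, -0.714]]
wrist_force: [-0.2, 0.7, -1.7]
finger_gap: 0.115
grip_force: 59.0
```

```bash
python3 - <<'E'
from h import *
s=manip.read_state();print(s['t'],s['wrist_force'])
for n,o in(('top',(180,130)),('side',(235,100))):
    f=cam(n)['frame'].astype(int);r=f[o[1]:o[1]+110,o[0]:o[0]+100]
    m=((r[:,:,0]-r[:,:,1]>18)&(r[:,:,2]-r[:,:,1]>18)).astype(np.uint8)
    k,l,st,c=cv2.connectedComponentsWithStats(m);print(n,[(tuple(st[i]*np.array([4,4,4,4,1])),r[l==i].mean(0).round()) for i in range(1,k) if st[i][4]>5])
T=cam('top')['frame'][:,:,::-1];S=cam('side')['frame'][:,:,::-1]
def cr(im,x,y,w,h,s):return cv2.resize(im[y:y+h,x:x+w],None,fx=s,fy=s,interpolation=cv2.INTER_CUBIC)
cv2.imwrite('pics/m8.png',np.hstack([cr(T,180,130,100,110,4),cr(S,235,100,100,110,4)]))
E
```

```text
19.5333 [-0.1616126   0.65826547 -1.67212303]
top [((np.int64(188), np.int64(208), np.int64(32), np.int64(124), np.int64(91)), array([153.,  59., 164.]))]
side [((np.int64(0), np.int64(0), np.int64(64), np.int64(56), np.int64(155)), array([ 85.,  35., 105.])), ((np.int64(100), np.int64(0), np.int64(104), np.int64(132), np.int64(733)), array([208.,  79., 120.])), ((np.int64(156), np.int64(308), np.int64(132), np.int64(40), np.int64(53)), array([185., 159., 180.])), ((np.int64(220), np.int64(352), np.int64(132), np.int64(44), np.int64(60)), array([184., 160., 182.]))]
```

```bash
python3 - <<'E'
from h import *
T=cam('top');S=cam('side')
def b(c,o,uv,z):
    p=ray(c,(uv[0]/4+o[0],uv[1]/4+o[1]),z)
    return (Ro.from_euler('z',-BY).apply(p-BIN)*1000).round(1)
for c,o in((T,(180,130)),(S,(235,100))):
    r=c['frame'].astype(int)[o[1]:o[1]+110,o[0]:o[0]+100]
    m=((r[:,:,0]-r[:,:,1]>18)&(r[:,:,2]-r[:,:,1]>18)).astype(np.uint8)
    k,l,st,_=cv2.connectedComponentsWithStats(m)
    for i in range(1,k):
        if 20<st[i][4]<120:
            ys,xs=np.nonzero(l==i);A=np.c_[xs,ys].astype(float);mu=A.mean(0);v=np.linalg.svd(A-mu,full_matrices=False)[2][0];t=(A-mu)@v
            e=[(mu+v*t.min())*4,(mu+v*t.max())*4]
            for z in(.008,.018,.03,.06,.11,.12): print(z,b(c,o,e[0],z)[:2],b(c,o,e[1],z)[:2])
            print()
E
```

```text
0.008 [ 55.3 -15.5] [-53.7  -8.8]
0.018 [ 52.7 -16.2] [-55.6  -9.5]
0.03 [ 49.5 -17. ] [-57.8 -10.4]
0.06 [ 41.5 -19.1] [-63.4 -12.7]
0.11 [ 28.2 -22.6] [-72.7 -16.4]
0.12 [ 25.6 -23.2] [-74.5 -17.1]

0.008 [ 53.8 -12.3] [-53.5  -7.5]
0.018 [ 49.1 -21.4] [-57.2 -16.7]
0.03 [ 43.4 -32.3] [-61.7 -27.6]
0.06 [ 29.2 -59.5] [-72.9 -54.9]
0.11 [   5.5 -104.8] [ -91.6 -100.4]
0.12 [   0.8 -113.8] [ -95.4 -109.5]

0.008 [ 80.  -73.5] [-28.5 -73.2]
0.018 [ 75.1 -82. ] [-32.5 -81.7]
0.03 [ 69.1 -92.2] [-37.3 -91.9]
0.06 [  54.2 -117.7] [ -49.2 -117.4]
0.11 [  29.3 -160.1] [ -69.  -159.9]
0.12 [  24.3 -168.6] [ -73.  -168.4]
```

Rods 1 and 2 are on the bin floor at bin y = -12 and y = -73. The third is probably hidden under the lid at +y. I raise the tray and weigh it while looking.

Emit:
arm_command(
  rows=[0, 0, 0, 0, -0.5, -0.5, 0, 0, 0, 0, 0, -1, -1, 0, 0, 0, 0, 0, -1.5, -1.5, 0, 0, 0, 0, 0, -1.5, -1.5, 0, 0, 0, 0, 0, -1, -1, 0, 0, 0, 0, 0, -1, -1, 0, 0, 0, 0, 0, -0.5, -0.5, 0, 0, 0, 0, 0, 0, 0, 0, 0, 0, 0, 0, 0, 0, 0, 0, 0, 0, 0, 0, 0, 0],
)

```text
t: 20.67
ee_pos: [0.585, 0.1491, 0.3398]
eef_rot: [[-0.972, -0.169, 0.162], [-0.234, 0.694, -0.681], [0.002, -0.7, -0.714]]
wrist_force: [1.0, -0.1, -1.7]
finger_gap: 0.107
grip_force: 59.0
```

```bash
python3 - <<'E'
from h import *
F=[]
for i in range(12):
    c=cam('top' if i%2 else 'side');F.append(manip.read_state()['wrist_force'])
print(np.mean(F,0),np.std(F,0))
T=cam('top')['frame'][:,:,::-1];S=cam('side')['frame'][:,:,::-1]
def cr(im,x,y,w,h,s):return cv2.resize(im[y:y+h,x:x+w],None,fx=s,fy=s,interpolation=cv2.INTER_CUBIC)
cv2.imwrite('pics/m9.png',np.hstack([cr(T,180,110,100,130,4),cr(S,235,80,100,130,4)]))
s=manip.read_state();print(s['t'],s['ee_pos'])
E
```

```text
[ 0.10038748 -0.01290575 -1.66957292] [0.5070466  0.63523597 0.53020767]
21.3667 [0.58543111 0.14918187 0.34096985]
```

View pics/m9.png

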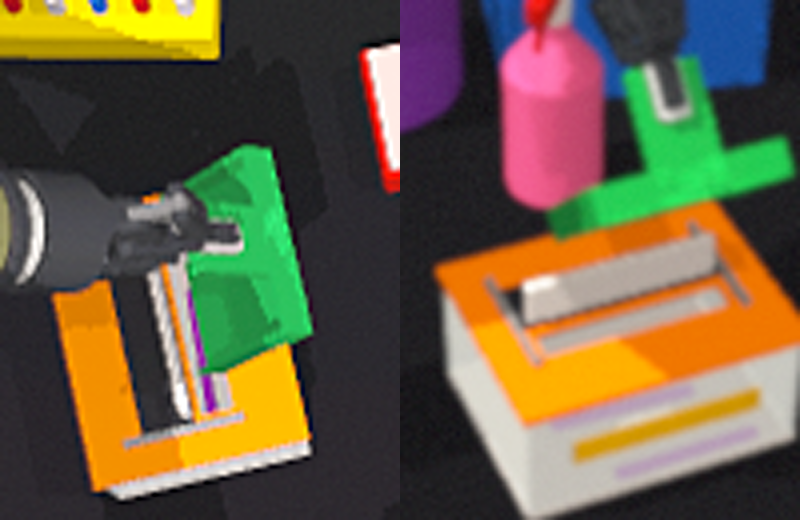

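The weight of about 1.67 N corresponds to the empty tray. No violet remains in it (top, (240,250)) or on the lid, and the shutter is open. Now I level the tray and return it to the mat.

Emit:
arm_command(
  rows=[-0.04, 0, 0, 0, 0, 0, 0, -0.08, 0, 0, 0, 0, 0, 0, -0.09, 0, 0, 0, 0, 0, 0, -0.09, 0, 0, 0, 0, 0, 0, -0.09, 0, 0, 0, 0, 0, 0, -0.09, 0, 0, 0, 0, 0, 0, -0.09, 0, 0, 0, 0, 0, 0, -0.09, 0, 0, 0, 0, 0, 0, -0.08, 0, 0, 0, 0, 0, 0, -0.035, 0, 0, 0, 0, 0, 0],
)

```text
t: 22.2
ee_pos: [0.5858, 0.1473, 0.3418]
eef_rot: [[-0.973, -0.232, 0.001], [-0.232, 0.973, 0.002], [-0.001, 0.002, -1.0]]
wrist_force: [0.3, -0.4, -1.7]
finger_gap: 0.111
grip_force: 58.9
```

Emit:
arm_command(
  rows=[0, 0, 0, 0.7, -1.5, 0, 0, 0, 0, 0, 1.46, -3.02, 0, 0, 0, 0, 0, 1.46, -3.02, 0, 0, 0, 0, 0, 1.46, -3.02, 0, 0, 0, 0, 0, 1.46, -3.02, 0, 0, 0, 0, 0, 1.46, -3.02, 0, 0, 0, 0, 0, 1.46, -3.02, 0, 0, 0, 0, 0, 1.46, -3.02, 0, 0, 0, 0, 0, 1.46, -3.02, 0, 0, 0, 0, 0, 1.46, -3.02, 0, 0],
)

```text
t: 23.03
ee_pos: [0.5169, -0.1638, 0.3411]
eef_rot: [[-0.972, -0.234, -0.001], [-0.234, 0.972, -0.001], [0.001, -0.001, -1.0]]
wrist_force: [0.7, 0.1, -1.7]
finger_gap: 0.113
grip_force: 58.9
```

Emit:
arm_command(
  rows=[0, 0, 0, 1.46, -3.02, 0, 0, 0, 0, 0, 1.46, -3.02, 0, 0, 0, 0, 0, 0.7, -1.5, 1, 0, 0, 0, 0, 0, 0, 2, 0, 0, 0, 0, 0, 0, 3, 0, 0, 0, 0, 0, 0, 3, 0, 0, 0, 0, 0, 0, 3, 0, 0, 0, 0, 0, 0, 3, 0, 0, 0, 0, 0, 0, 2, 0, 0, 0, 0, 0, 0, 1, 0],
)

```text
t: 23.87
ee_pos: [0.4983, -0.2431, 0.1579]
eef_rot: [[-0.972, -0.234, -0.005], [-0.234, 0.972, 0.002], [0.005, 0.003, -1.0]]
wrist_force: [-0.4, -1.2, -2.0]
finger_gap: 0.107
grip_force: 58.8
```

```bash
python3 - <<'E'
from h import *
go(np.array([.501,-.244,.084]),down(BY+np.pi))
E
```

```text
t 23.8667 pos [ 0.4983 -0.2431  0.1579] F [-0.4 -1.2 -2. ] gap 0.10731956727662838 grip 58.82732033729553 q [-0.53  0.37  1.68 -0.    1.09 -2.34]
 shift cm now-axes [-0.28 -0.18  7.39] after-turn axes [-0.24 -0.16  7.39] turn [ 0.003 -0.005 -0.004]
 in bin [-0.1785 -0.4134  0.1579]
```

Emit:
arm_command(
  rows=[0, 0, 0, 0, 0, 1.5, 0, 0, 0, 0, 0, 0, 2, 0, 0, 0, 0, 0, 0, 1.6, 0, 0, 0, 0, 0, 0, 1, 0, 0, 0, 0, 0, 0, 0.5, 0, 0, 0, 0, 0, 0, 0.2, 0, 0, 0, 0, 0, 0, 0.1, 0, 0, 0, 0, 0, 0, 0.1, 0, 0, 0, 0, 0, 0, 0.1, 0, 0, 0, 0, 0, 0, 0, 0],
)

```text
t: 24.7
ee_pos: [0.5008, -0.2441, 0.0905]
eef_rot: [[-0.972, -0.234, 0.001], [-0.234, 0.972, -0.001], [-0.001, -0.001, -1.0]]
wrist_force: [0.3, -0.3, -1.9]
finger_gap: 0.104
grip_force: 58.9
```

Emit:
arm_command(
  rows=[0, 0, 0, 0, 0, 0.1, 0, 0, 0, 0, 0, 0, 0.1, 0, 0, 0, 0, 0, 0, 0.1, 0, 0, 0, 0, 0, 0, 0.1, 0, 0, 0, 0, 0, 0, 0, 0, 0, 0, 0, 0, 0, 0, 0, 0, 0, 0, 0, 0, 0, 0, 0, 0, 0, 0, 0, 0, 0, 0, 0, 0, 0, 0, 0, 0, 0, 0, 0, 0, 0, 0, 0],
)

```text
t: 25.53
ee_pos: [0.5005, -0.2439, 0.0859]
eef_rot: [[-0.972, -0.234, 0.0], [-0.234, 0.972, -0.0], [-0.0, -0.0, -1.0]]
wrist_force: [-0.9, 0.7, -1.3]
finger_gap: 0.109
grip_force: 58.9
```

Emit:
arm_command(
  rows=[0, 0, 0, 0, 0, 0.1, 0, 0, 0, 0, 0, 0, 0.1, 0, 0, 0, 0, 0, 0, 0.1, 0, 0, 0, 0, 0, 0, 0, 0, 0, 0, 0, 0, 0, 0, 0, 0, 0, 0, 0, 0, 0, 0, 0, 0, 0, 0, 0, 0, 0, 0, 0, 0, 0, 0, 0, 0, 0, 0, 0, 0, 0, 0, 0, 0, 0, 0, 0, 0, 0, 0],
)

```text
t: 26.37
ee_pos: [0.5004, -0.2438, 0.0829]
eef_rot: [[-0.972, -0.234, 0.0], [-0.234, 0.972, -0.0], [-0.0, -0.0, -1.0]]
wrist_force: [-0.6, -0.2, -1.3]
finger_gap: 0.11
grip_force: 58.9
```

Emit:
arm_command(
  rows=[0, 0, 0, 0, 0, 0.1, 0, 0, 0, 0, 0, 0, 0.05, 0, 0, 0, 0, 0, 0, 0, 0, 0, 0, 0, 0, 0, 0, 0, 0, 0, 0, 0, 0, 0, 0, 0, 0, 0, 0, 0, 0, 0, 0, 0, 0, 0, 0, 0, 0, 0, 0, 0, 0, 0, 0, 0, 0, 0, 0, 0, 0, 0, 0, 0, 0, 0, 0, 0, 0, 0],
)

```text
t: 27.2
ee_pos: [0.5006, -0.2439, 0.0825]
eef_rot: [[-0.972, -0.234, 0.001], [-0.234, 0.972, -0.001], [-0.001, -0.001, -1.0]]
wrist_force: [-1.7, 0.5, 7.1]
finger_gap: 0.107
grip_force: 60.2
```

Contact (+7 N). I release gently, then rise.

Emit:
arm_command(
  rows=[0, 0, 0, 0, 0, -0.1, 10, 0, 0, 0, 0, 0, 0, 13, 0, 0, 0, 0, 0, 0, 16, 0, 0, 0, 0, 0, 0, 25, 0, 0, 0, 0, 0, 0, 40, 0, 0, 0, 0, 0, 0, 60, 0, 0, 0, 0, 0, 0, 70, 0, 0, 0, 0, 0, 0, 70, 0, 0, 0, 0, 0, 0, 70, 0, 0, 0, 0, 0, 0, 70],
)

```text
t: 28.03
ee_pos: [0.5004, -0.2438, 0.0824]
eef_rot: [[-0.972, -0.234, -0.0], [-0.234, 0.972, 0.0], [0.0, 0.0, -1.0]]
wrist_force: [0.5, 0.2, -0.1]
finger_gap: 0.699
grip_force: 0.0
```

Emit:
arm_command(
  rows=[0, 0, 0, 0, 0, -0.5, 70, 0, 0, 0, 0, 0, -1.5, 70, 0, 0, 0, 0, 0, -3, 70, 0, 0, 0, 0, 0, -3, 70, 0, 0, 0, 0, 0, -3, 70, 0, 0, 0, 0, 0, -3, 70, 0, 0, 0, 0, 0, -3, 70, 0, 0, 0, 0, 0, -3, 70, 0, 0, 0, 0, 0, -1, 70, 0, 0, 0, 0, 0, 0, 70],
)

```text
t: 28.87
ee_pos: [0.502, -0.2447, 0.2962]
eef_rot: [[-0.972, -0.234, 0.007], [-0.234, 0.972, -0.004], [-0.006, -0.005, -1.0]]
wrist_force: [0.5, 0.4, -0.2]
finger_gap: 0.702
grip_force: 0.0
```

Emit:
arm_command(
  rows=[0, 0, 0, 0, -2, 0, 70, 0, 0, 0, 0, -4, 0, 70, 0, 0, 0, 0, -4, 0, 70, 0, 0, 0, 0, -4, 0, 70, 0, 0, 0, 0, -4, 0, 70, 0, 0, 0, 0, -4, 0, 70, 0, 0, 0, 0, -3, 0, 70, 0, 0, 0, 0, -1, 0, 70, 0, 0, 0, 0, 0, 0, 70, 0, 0, 0, 0, 0, 0, 70],
)

```text
t: 29.7
ee_pos: [0.5605, -0.4958, 0.2897]
eef_rot: [[-0.972, -0.233, -0.003], [-0.233, 0.972, 0.004], [0.002, 0.005, -1.0]]
wrist_force: [0.6, -0.6, -1.5]
finger_gap: 0.699
grip_force: 0.0
```

```bash
python3 - <<'E'
from h import *
T=cam('top');S=cam('side')
s=manip.read_state();print(s['t'],s['ee_pos'],np.round(s['joint_positions'],2))
# green tray blob in each view -> predicted tray corners
f=T['frame'].astype(int)
for c,n in((T,'top'),(S,'side')):
    f=c['frame'].astype(int);g=((f[:,:,1]-f[:,:,0]>40)&(f[:,:,1]-f[:,:,2]>30)).astype(np.uint8)
    k,l,st,ce=cv2.connectedComponentsWithStats(g);print(n,[(st[i].tolist(),ce[i].round()) for i in range(1,k) if st[i][4]>100])
    p=np.array([.490,-.2,0]);C=[p+Ro.from_euler('z',BY+np.pi/2).apply([x,y,z+.004]) for x,y,z in[(.05,.069,.014),(.05,-.069,.014),(-.05,.069,.025),(-.05,-.069,.025),(-.045,.025,.09),(-.045,-.025,.09)]]
    q=proj(c,C);print(' expect box',q.min(0).round(),q.max(0).round())
    v=((f[:,:,0]-f[:,:,1]>60)&(f[:,:,2]-f[:,:,1]>60)&(abs(f[:,:,0]-f[:,:,2])<40)).astype(np.uint8)
    k,l,st,ce=cv2.connectedComponentsWithStats(v);print(' violet',[(st[i].tolist()) for i in range(1,k) if st[i][4]>10])
E
```

```text
29.8 [ 0.56085572 -0.49463828  0.29144173] [-0.78  0.54  1.03  0.    1.57 -2.59]
top [([317, 118, 24, 36, 251], array([326., 141.])), ([322, 199, 39, 45, 1226], array([342., 221.]))]
 expect box [322. 199.] [361. 244.]
 violet [[227, 182, 7, 31, 68], [45, 210, 73, 56, 2709]]
side [([398, 262, 28, 16, 309], array([411., 269.])), ([254, 266, 64, 50, 1968], array([286., 291.]))]
 expect box [252. 266.] [317. 313.]
 violet [[215, 43, 33, 33, 414]]
```

```bash
python3 -c "
from workcell import manip;print(manip.finish_job())"
```

```text
the job is handed in; nothing more can be done
None
```

I handed the job in: the shutter is open, the rods are tipped out and the empty tray is back upright on the mat, but I saw only two of the three rods on the box floor. I take the third to be hidden under the lid, since no violet showed in the tray, on the lid or on the bench. The hand-in gave no verdict.

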